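Check an espresso tamper against its setting disc on a dial gauge

ROBOT

A 6-joint arm with a two-finger parallel gripper is mounted at the origin on a cart in front of the work surface, level with it; the furniture and walls round the work are solid. World frame = base frame: x ahead of the robot, y to its left, z up, the work surface at z = 0. Lengths are in m, angles in rad, forces in N, time in s.
With the tool pointing down it reaches from about 0.375 to 0.9 m from the base axis. Payload 3.1 kg.
Tool frame: the origin (TCP) lies at the very end of the fingers, on their centre line; the grasp point (between the pads) lies 19 mm behind it; z points along the fingers, y is the line along which they close (so a half turn about z gives the same grasp; the last joint's range is limited). The gripper opens to 87 mm and grips with 3 to 60 N. Pads are 19 mm wide; open, the fingers measure 117 mm over their backs; the gripper's body (75 mm by 190 mm) begins 51 mm behind the grasp point.
Start: joints at [1.006, 0.527, 1.433, -0, 1.181, -0.178], TCP at [0.236, 0.579, 0.223] pointing down, gripper open.
Joint ranges: [-3.08, 3.08], [-0.75, 2.2], [0.22, 2.44], [-1.43, 4.57], [0, 2.65], [-2.85, 2.85]. Speed limits (rad/s): [2.79, 2.79, 3.14, 3.14, 3.14, 3.14].

INTERFACE

Orientations are given as a unit quaternion [x, y, z, w].
In Python, from rig import status, viewer, robot gives the robot as it stands.
- The arm moves only by the tool arm_command, never from a script. Its arguments are lists of equal length, an entry for each row: "delta_rot": the turn, a rotation vector about the tool's x, y, z in degrees, a list of three; "delta_pos": the shift along the tool's x, y, z in m, a list of three; "gripper": the closure, from -1 (fully open) to 1 (shut). In form: {"delta_rot": [[rx, ry, rz], ...], "delta_pos": [[dx, dy, dz], ...], "gripper": [gripper, ...]}. A call has 1 to 12 rows; each row is the pose to reach, as a shift and turn from the pose commanded when the call began, along the tool's axes at that moment; what a row does not reach only later rows make up. A row lasts 1/12 s, in which the tool goes at most 41.7 mm and 7.16 degrees, less where a joint would pass 70% of its speed; a pose out of reach is approached as far as the arm can. A call with a gripper value outside its range is refused whole. The fingers move at their own pace and stop on an object; "grip_force" is the grip in N (left out, the last holds). Time passes only in rows, so rows that repeat a pose let the fingers close. It gives the time, the measured TCP pose, the force, the opening and the grip force at its end, in the units of the state.
- status.get_obs(): the state, without advancing time (a new reading comes with each control period).
- viewer.camera(name): name is "scene" or "side" or "wrist"; returns a dict with "pixels" (480x640x3 uint8, blue, green, red), "fx", "fy", "cx", "cy" (pixels), "k1" (the pictures are not rectified: a ray, as slopes to the right and down, at radius r is drawn at 1 + k1 r^2 times it, then the intrinsics apply), "pose" (4x4, takes a point from camera to world coordinates); the wrist camera has in their place "mount" (4x4, takes a point from camera to tool coordinates, whose origin is the TCP and whose axes are the flange's). Camera axes: x right, y down, z forward; pixel columns grow to the right and rows downward; lengths in m; the calibration is good to about 2 mm. A picture is of the moment at which its call begins: read the wrist's pose just before it. There is no depth.
- robot.hand_in(): hands the job in; it is judged then, once.
The state is a dict: "time": time; "q": joint angles; "joint_velocities": joint speeds; "joint_torque": joint torques, N m; "position": TCP position; "tool_rot": TCP orientation; "ft_force": force on the tool from outside, world axes, zero at the start; "moment": the same for the moment, N m; "grip_width": finger opening in m; "grip_force": force on a finger pad.
Only numpy, scipy, OpenCV 4.12 (cv2) and the standard library are available. Lean on these libraries where they do the work, as an engineer would, in place of code of your own. Each camera call takes 0.05 s, during which the arm holds its last target. There are 200 camera calls.

TASK

Check the wooden-handled tamper against the setting disc on the dial gauge. First press the disc, which was left a few millimetres short, firmly home against the brass back stop without forcing it, let go, and turn the dial's knurled rim until the red zero mark stands under the pointer. Then lift the disc out and stand it on the cork trivet, and put the tamper in its place, pressed home in the same way and left there, so that the pointer shows zero again.

Things in the scene. Friction and masses are not known exactly. Their poses are not given: they have to be found in the camera images.
- gauge: Green bench dial gauge, bolted down, base about 125 x 190 mm, turned up to 0.25 rad. Origin on the worktop straight below the measuring place: a 58 mm part is home with its origin 14 mm straight above this one, on the steel bed. x points away from the robot to the brass back stop, y left to the dial, z up. The bed (top 14 mm up) is free in front, from x = -73 mm on, y from -34 to +42 mm.
- stop: Brass back stop, fixed to the gauge (same origin and axes). Flat upright face 26 mm wide at x = +29 mm, looking to -x, rising 18 mm above the bed; its bracket ends at x = +43 mm. A part counts as pressed home when it bears on the stop with more than 6 N for 0.2 s; more than 20 N spoils the gauge.
- anvil: Steel anvil, fixed to the gauge (same origin and axes), facing the ball tip. Flat upright face from x = -13 to +13 mm at y = -29 mm, looking to +y, rising 18 mm above the bed; its bracket reaches back to y = -46 mm. More than 20 N on it spoils the gauge.
- plunger: Spring-loaded steel ball tip of the dial, 8 mm across, moving along the gauge's y only; origin at its centre, 11 mm above the bed. Empty, it leaves 52 mm to the anvil's face and pushes 2.5 N, 0.35 N more per mm, up to 11 mm. A round part slid along the oiled bed pushes it aside, which alone takes 3 to 10 N until the stop is met; a part let go near the anvil is pushed against the anvil.
- dial: Dial indicator lying face up, clamped to the gauge. Origin on the worktop straight below the dial's centre, about 105 mm from the gauge's origin along its +y. The knurled aluminium rim, 60 mm across, from 37 to 49 mm above the worktop, turns with the white face (20 divisions, red zero mark) 1 rad or more either way about its upright axis against 0.05 N m of friction, and stays put.
- zero_mark (a point): Point on the red zero mark of the dial's face, 20 mm from the dial's centre, 46 mm above the worktop. It turns with the rim. It starts 0.4 to 1.5 rad anticlockwise (seen from above) of where the pointer stands once the setting disc is home.
- pointer_tip (a point): Point near the end of the black pointer, 20 mm from the dial's centre, 46 mm above the worktop. The pointer turns clockwise (seen from above) as the ball tip is pushed in, one full turn for 10 mm: a division is 0.5 mm, or 6 mm along the circle of this point. Where it stands with a disc home differs from start to start.
- setting_disc: Setting disc (the master): steel disc 58 mm across, 20 mm thick, with a knurled dark grip 24 mm across from 27 to 80 mm above its underside and a yellow band near the top; about 0.3 kg. Origin: centre of the underside; z up along the grip. It starts upright in the gauge between anvil and ball tip, 5 to 10 mm short of the back stop.
- tamper: Espresso tamper: steel base 58 mm across (like the setting disc), 22 mm thick, with a straight dark wooden handle 30 mm across from 31 to 88 mm above the underside; about 0.3 kg. Origin: centre of the underside; z up along the handle. It starts upright on the worktop to the right of the gauge.
- trivet: Round cork trivet, 94 mm across, 8 mm thick, fast on the worktop to the left of the gauge. Origin: centre of its underside. The setting disc belongs upright on it, its centre within 30 mm of the trivet's.
- pepper_mill: Dark wooden pepper mill, 170 mm high, at the back. Leave it alone.
- tea_canister: Green canister with a wooden lid, 115 mm high, at the back. Leave it alone.
Things that resemble listed ones, but are neither listed nor needed, are in the scene too. What is shaped like the setting_disc but blue, pink or turquoise is not meant.

How it is judged:
By the outcome, as a careful person would: the job done as asked, in the order asked, and still so for the second after the job is handed in, with the robot touching nothing.
It also fails if it takes over 72 s, if anything falls off the work surface, if the arm or the gripper's body presses on something with over 40 N, if the wrist force passes 120 N, or if a joint passes its speed limit or range.

## Working session

There is one attempt and no reset: what is moved stays moved. The work goes in short steps, Python scripts to look and compute and a tool call to move; the robot and the scene stay as the last step left them, time stands still between calls to the robot, and variables do not carry over. Pictures are saved under pics/ and viewed, at most 10 in all, crops included, and the job is handed in when it is done.

Besides the shell and the picture viewer there is one more tool, called after ">>>" by a JSON object that holds its "api" and its "payload", one argument or row to a line. arm_command: Moves the arm, as the interface text tells. Its arguments: {"type":"object","properties":{"delta_rot":{"type":"array","items":{"type":"array","items":{"type":"number"}}},"delta_pos":{"type":"array","items":{"type":"array","items":{"type":"number"}}},"gripper":{"type":"array","items":{"type":"number"}},"grip_force":{"type":"number"}},"required":["delta_rot","delta_pos","gripper"]}

```bash
ls; mkdir -p pics; python3 - <<'E'
from rig import status, viewer, robot
import cv2, numpy as np
o=status.get_obs(); print(o)
for n in ("scene","side"):
    c=viewer.camera(n); cv2.imwrite(f"pics/{n}0.png",c["pixels"]); print(n,{k:v for k,v in c.items() if k!="pixels"})
    np.savez(f"{n}.npz",**{k:v for k,v in c.items()})
E
```

```text
pics
{'time': 0.0, 'q': array([ 1.00551602e+00,  5.28458101e-01,  1.43389400e+00, -1.47273402e-05,
        1.18136856e+00, -1.78504767e-01]), 'joint_velocities': array([-1.80369634e-04, -1.36829280e-03, -2.53985713e-04,  3.85905262e-05,
       -1.50253830e-04, -1.80694262e-03]), 'joint_torque': array([ 1.16029027e-03, -4.40050042e+01, -1.76587969e+01,  6.33771345e-02,
        5.83615224e-02, -1.79914496e-04]), 'position': array([0.23533939, 0.57822087, 0.22157922]), 'tool_rot': array([ 1.92181750e-01,  9.81358774e-01, -9.93741722e-04, -3.80292039e-04]), 'ft_force': array([-0.34873601, -0.40638899, -0.02298418]), 'moment': array([-0.00761149,  0.01049021,  0.04720209]), 'grip_force': 0.0, 'grip_width': 0.08699948957347112}
scene {'fx': 587.6353805505709, 'fy': 587.6353805505709, 'cx': 327.74773958386817, 'cy': 234.50193405997888, 'k1': 0.021386250025205885, 'pose': array([[ 0.6877976 , -0.61886848,  0.37938934,  0.15561449],
       [-0.72584257, -0.59305064,  0.34848747, -0.44588927],
       [ 0.00932918, -0.51506578, -0.85709988,  1.10490136],
       [ 0.        ,  0.        ,  0.        ,  1.        ]])}
side {'fx': 529.4986442680475, 'fy': 529.4986442680475, 'cx': 322.0090283159528, 'cy': 242.6504915147014, 'k1': -0.09701651063405795, 'pose': array([[-0.96012082,  0.25164827, -0.12182434,  0.73640051],
       [ 0.27949993,  0.85314176, -0.44048714,  0.43840497],
       [-0.0069144 , -0.45697077, -0.88945484,  1.01622547],
       [ 0.        ,  0.        ,  0.        ,  1.        ]])}
```

View pics/scene0.png

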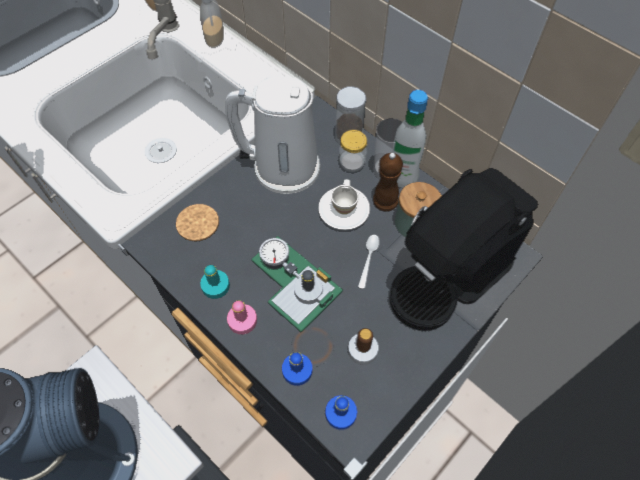

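View pics/side0.png

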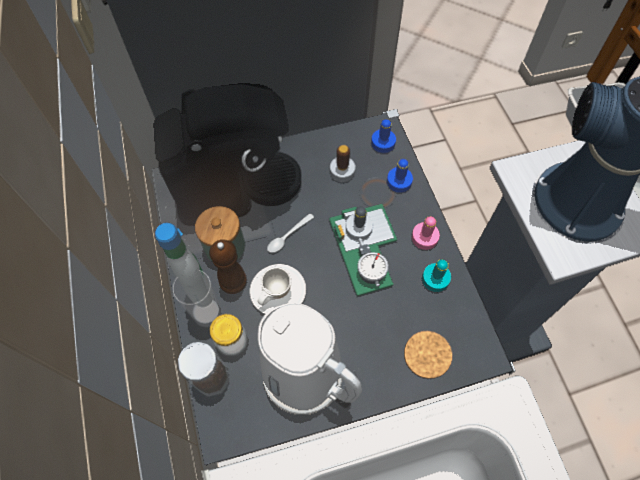

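The scene shows the trivet (197,222), dial (274,252), setting disc in the gauge (308,283) and wooden-handled tamper (364,345). The lookalikes are turquoise (214,282), pink (241,316) and blue (297,368) and (341,411). The grey-and-black disc in the gauge and the wooden-handled piece at (364,345) fit the descriptions. I'll confirm that in one enlarged crop.

```bash
python3 - <<'E'
import cv2,numpy as np
a=cv2.imread("pics/scene0.png");b=cv2.imread("pics/side0.png")
A=cv2.resize(a[225:375,245:395],(600,600),interpolation=cv2.INTER_CUBIC)[:, :400+200]
B=cv2.resize(b[140:300,320:420],(375,600),interpolation=cv2.INTER_CUBIC)
A=cv2.resize(a[225:375,248:388],None,fx=3.0,fy=3.0,interpolation=cv2.INTER_CUBIC)
B=cv2.resize(b[140:300,322:412],None,fx=3.75,fy=3.75,interpolation=cv2.INTER_CUBIC)
m=np.zeros((600,800,3),np.uint8); m[:450,:420]=A; m[:600,425:425+B.shape[1]]=B
cv2.imwrite("pics/crop1.png",m)
E
```

```text
(no output)
```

View pics/crop1.png

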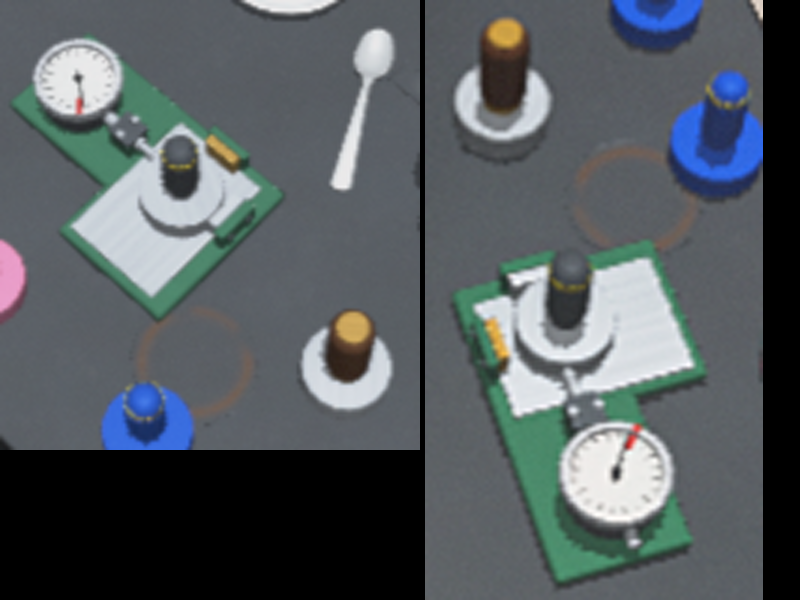

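The crop confirms both. The steel disc with the dark grip and yellow band stands in the gauge, and the tamper with the wooden handle stands right of it. The dial's red zero mark nearly overlaps the pointer.

```bash
cat > h.py <<'E'
import numpy as np, cv2
from scipy.spatial.transform import Rotation as R
from scipy.optimize import least_squares
def load(n): return dict(np.load(n+".npz"))
def ray(c,uv,pose=None):
    P=c["pose"] if pose is None else pose
    K=np.array([[c["fx"],0,c["cx"]],[0,c["fy"],c["cy"]],[0,0,1]],float)
    p=cv2.undistortPoints(np.array([[uv]],float),K,np.array([float(c["k1"]),0,0,0,0]))[0,0]
    return P[:3,3],P[:3,:3]@np.array([p[0],p[1],1])
def atz(c,uv,z,pose=None):
    o,d=ray(c,uv,pose); return o+d*(z-o[2])/d[2]
def proj(c,X,pose=None):
    P=c["pose"] if pose is None else pose
    K=np.array([[c["fx"],0,c["cx"]],[0,c["fy"],c["cy"]],[0,0,1]],float)
    Y=(np.atleast_2d(X)-P[:3,3])@P[:3,:3]
    return cv2.projectPoints(Y,np.zeros(3),np.zeros(3),K,np.array([float(c["k1"]),0,0,0,0]))[0][:,0]
E
python3 - <<'E'
from h import *
S=load("scene");D=load("side")
s=lambda u,v:(248+(u-1)/3,225+(v-1)/3); d=lambda u,v:(322+(u-425-1.4)/3.75,140+(v-1.4)/3.75)
pts={"dial":(s(78,79),d(616,472),.047),"disc":(s(180,147),d(570,262),.094),"tamper":(s(352,327),d(505,33),.088),
"trivet":((197,222),(428.5,354),.008),"FL":(s(67,228),d(697,368),.014),"FR":(s(157,296),d(657,258),.014),
"BR":(s(262,188),d(473,307),.014),"BL":(s(181,126),d(517,415),.014),"tambase":(s(347,363),d(502,100),.022),"discbase":(s(181,187),d(566,318),.034)}
W={}
for k,(a,b,z) in pts.items():
    A=atz(S,a,z);B=atz(D,b,z);W[k]=(A+B)/2
    print(k,A[:2].round(4),B[:2].round(4),W[k][:2].round(4))
loc={"FL":(-.073,.042),"FR":(-.073,-.034),"dial":(0,.105)}
def f(p):
    c,s_=np.cos(p[2]),np.sin(p[2]);r=[]
    for k,l in loc.items(): r+=list(p[:2]+np.array([c*l[0]-s_*l[1],s_*l[0]+c*l[1]])-W[k][:2])
    return np.array(r)
q=least_squares(f,[.6,0,0]);print(q.x,q.fun.round(4))
g=W["disc"][:2]-q.x[:2];c,s_=np.cos(q.x[2]),np.sin(q.x[2]);print("disc in gauge",c*g[0]+s_*g[1],-s_*g[0]+c*g[1])
for e in("FL","FR","BR","BL"):
    g=W[e][:2]-q.x[:2];print(e,c*g[0]+s_*g[1],-s_*g[0]+c*g[1])
E
```

```text
dial [0.5179 0.0375] [0.5205 0.0369] [0.5192 0.0372]
disc [ 0.5123 -0.0675] [ 0.5147 -0.0688] [ 0.5135 -0.0682]
tamper [ 0.499  -0.2276] [ 0.5011 -0.2297] [ 0.5001 -0.2287]
trivet [0.4655 0.2297] [0.4678 0.2313] [0.4667 0.2305]
FL [ 0.444  -0.0254] [ 0.4478 -0.0255] [ 0.4459 -0.0255]
FR [ 0.4512 -0.104 ] [ 0.4455 -0.101 ] [ 0.4484 -0.1025]
BR [ 0.5569 -0.1002] [ 0.5588 -0.0999] [ 0.5578 -0.1001]
BL [ 0.5528 -0.0266] [ 0.5553 -0.0261] [ 0.554  -0.0263]
tambase [ 0.5008 -0.2274] [ 0.5013 -0.2292] [ 0.501  -0.2283]
discbase [ 0.5124 -0.0667] [ 0.5139 -0.0674] [ 0.5132 -0.0671]
[ 0.52027435 -0.06731722  0.012609  ] [ 0.0008 -0.0008 -0.0006  0.0003 -0.0002  0.0005]
disc in gauge -0.006792527679928233 -0.0007725317556313888
FL -0.07384015038488839 0.04276322868799492
FR -0.07236031945132058 -0.0342702683219953
BR 0.0371489602877367 -0.033220543505831104
BL 0.03425834596769982 0.04057426267923592
```

```bash
cat >> h.py <<'E'
G=np.array([.5203,-.0673]);YAW=.0126
def g2w(x,y,z,yaw=None):
    a=YAW if yaw is None else yaw
    return np.array([G[0]+np.cos(a)*x-np.sin(a)*y,G[1]+np.sin(a)*x+np.cos(a)*y,z])
def delta(p,yaw):
    """shift/turn in tool axes to TCP p, pointing down, tool y at angle yaw"""
    from rig import status
    o=status.get_obs(); T=R.from_quat(o["tool_rot"])
    y=np.array([np.cos(yaw),np.sin(yaw),0]);z=np.array([0,0,-1.]);x=np.cross(y,z)
    E=R.from_matrix(np.c_[x,y,z])
    print("dpos",T.inv().apply(np.array(p)-o["position"]).round(4),"drot",(T.inv()*E).as_rotvec(degrees=True).round(2),"t",round(o["time"],2),"pos",o["position"].round(4),"f",o["ft_force"].round(2),"q",o["q"].round(2))
E
python3 - <<'E'
from h import *
S=load("scene");D=load("side")
for n,c,uv in [("kettle",S,(287,165)),("kettleD",D,(305,385)),("cup",S,(344,208)),("mill",S,(385,203)),("can",S,(412,228)),("handleend D",D,(355,395))]: print(n,atz(c,uv,0)[:2].round(3))
delta(g2w(-.007,0,.2),YAW)
E
```

```text
kettle [0.717 0.204]
kettleD [0.714 0.219]
cup [0.721 0.025]
mill [ 0.795 -0.033]
can [ 0.786 -0.12 ]
handleend D [0.628 0.264]
dpos [-0.501  -0.4931  0.0225] drot [-1.100e-01  5.000e-02  6.712e+01] t 0.1 pos [0.2354 0.5783 0.2217] f [ 0.45 -0.11  0.53] q [ 1.01  0.53  1.43  0.    1.18 -0.18]
```

>>> {"api": "arm_command", "payload": {
  "delta_rot": [
    [0,0,67],
    [0,0,67],
    [0,0,67],
    [0,0,67],
    [0,0,67],
    [0,0,67],
    [0,0,67],
    [0,0,67],
    [0,0,67],
    [0,0,67],
    [0,0,67],
    [0,0,67]
  ],
  "delta_pos": [
    [-0.501,-0.493,0.0225],
    [-0.501,-0.493,0.0225],
    [-0.501,-0.493,0.0225],
    [-0.501,-0.493,0.0225],
    [-0.501,-0.493,0.0225],
    [-0.501,-0.493,0.0225],
    [-0.501,-0.493,0.0225],
    [-0.501,-0.493,0.0225],
    [-0.501,-0.493,0.0225],
    [-0.501,-0.493,0.0225],
    [-0.501,-0.493,0.0225],
    [-0.501,-0.493,0.0225]
  ],
  "gripper": [-1,-1,-1,-1,-1,-1,-1,-1,-1,-1,-1,-1]
}}

```text
time: 1.1
position: [0.4335, 0.1179, 0.2064]
tool_rot: [0.702, 0.712, -0.0, -0.0]
ft_force: [0.8, 0.8, -0.3]
grip_width: 0.0873
grip_force: 0.0
```

```bash
python3 - <<'E'
from h import *
delta(g2w(-.007,0,.2),YAW)
E
```

```text
dpos [-0.1864  0.0771  0.0064] drot [-0.02 -0.    0.11] t 1.1 pos [0.4335 0.1179 0.2064] f [ 0.82  0.78 -0.25] q [0.02 0.32 1.88 0.   0.95 0.  ]
```

>>> {"api": "arm_command", "payload": {
  "delta_rot": [
    [0,0,0],
    [0,0,0],
    [0,0,0],
    [0,0,0],
    [0,0,0],
    [0,0,0],
    [0,0,0]
  ],
  "delta_pos": [
    [-0.186,0.077,0.006],
    [-0.186,0.077,0.006],
    [-0.186,0.077,0.006],
    [-0.186,0.077,0.006],
    [-0.186,0.077,0.006],
    [-0.186,0.077,0.006],
    [-0.186,0.077,0.006]
  ],
  "gripper": [-1,-1,-1,-1,-1,-1,-1]
}}

```text
time: 1.68
position: [0.5135, -0.0669, 0.2001]
tool_rot: [0.703, 0.711, -0.0, -0.0]
ft_force: [-0.0, 0.6, -0.2]
grip_width: 0.0873
grip_force: 0.0
```

```bash
cat >> h.py <<'E'
def wrist(name):
    from rig import status,viewer
    o=status.get_obs(); c=viewer.camera("wrist")
    T=np.eye(4);T[:3,:3]=R.from_quat(o["tool_rot"]).as_matrix();T[:3,3]=o["position"]
    c["pose"]=T@c["mount"]; np.savez(name+".npz",**c); cv2.imwrite(f"pics/{name}.png",c["pixels"]); return c
E
python3 - <<'E'
from h import *
delta(g2w(-.007,0,.2),YAW)
c=wrist("w1"); print(c["pose"].round(3))
E
```

```text
dpos [-0.0005 -0.0002  0.0001] drot [-0.03 -0.02 -0.1 ] t 1.68 pos [ 0.5135 -0.0669  0.2001] f [-0.01  0.6  -0.24] q [-0.35  0.41  1.72  0.    1.   -0.36]
[[ 1.     0.012  0.004  0.512]
 [ 0.012 -0.952 -0.305  0.017]
 [-0.     0.305 -0.952  0.363]
 [ 0.     0.     0.     1.   ]]
```

View pics/w1.png

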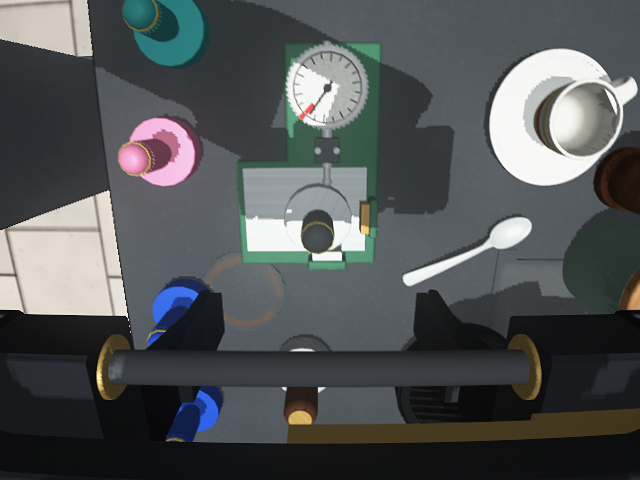

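```bash
python3 - <<'E'
from h import *
c=load("w1")
for n,uv,z in [("dial",(327,87.5),.047),("FL",(243.5,168),.014),("FR",(246.5,250),.014),("BL",(367,167),.014),("discbase",(319,218),.034),("disctop",(317.5,240),.094),("stopTopL",(361,200),.032),("stopBotL",(360,234),.032),("anvilback",(327,268),.03)]:
    p=atz(c,uv,z); g=p[:2]-G;a=YAW
    print(n,p[:2].round(4),"gauge",(np.cos(a)*g[0]+np.sin(a)*g[1]).round(4),(-np.sin(a)*g[0]+np.cos(a)*g[1]).round(4))
E
```

```text
dial [0.5184 0.038 ] gauge -0.0006 0.1054
FL [ 0.4477 -0.0266] gauge -0.0721 0.0417
FR [ 0.4473 -0.1017] gauge -0.0734 -0.0335
BL [ 0.5549 -0.0245] gauge 0.0351 0.0424
discbase [ 0.5138 -0.0655] gauge -0.0065 0.0019
disctop [ 0.5127 -0.0665] gauge -0.0076 0.0009
stopTopL [ 0.5489 -0.05  ] gauge 0.0288 0.017
stopBotL [ 0.5493 -0.0798] gauge 0.0289 -0.0129
anvilback [ 0.5215 -0.1123] gauge 0.0006 -0.045
```

The wrist picture agrees with the gauge pose to about 1 mm (dial (327,88), disc base (319,218), stop at (360,216)). The disc stands about 7 mm short of home. I'll descend and grip it, closing along the gauge's x.

>>> {"api": "arm_command", "payload": {
  "delta_rot": [
    [0,0,0],
    [0,0,0],
    [0,0,0],
    [0,0,0],
    [0,0,0],
    [0,0,0],
    [0,0,0],
    [0,0,0],
    [0,0,0],
    [0,0,0],
    [0,0,0],
    [0,0,0]
  ],
  "delta_pos": [
    [0,0,0.04],
    [0,0,0.08],
    [0,0,0.12],
    [0,0,0.152],
    [0,0,0.152],
    [0,0,0.152],
    [0,0,0.152],
    [0,0,0.152],
    [0,0,0.152],
    [0,0,0.152],
    [0,0,0.152],
    [0,0,0.152]
  ],
  "gripper": [-1,-1,-1,-1,-1,1,1,1,1,1,1,1],
  "grip_force": 20
}}

```text
time: 2.73
position: [0.5136, -0.0652, 0.0495]
tool_rot: [0.702, 0.712, 0.0, 0.001]
ft_force: [-0.7, 0.3, -0.4]
grip_width: 0.0482
grip_force: 0.0
```

>>> {"api": "arm_command", "payload": {
  "delta_rot": [
    [0,0,0],
    [0,0,0]
  ],
  "delta_pos": [
    [0,0,0],
    [0,0,0]
  ],
  "gripper": [1,1]
}}

```text
time: 2.9
position: [0.5131, -0.0651, 0.0487]
tool_rot: [0.702, 0.712, 0.0, 0.0]
ft_force: [-0.2, -0.1, 0.6]
grip_width: 0.035
grip_force: 0.0
```

>>> {"api": "arm_command", "payload": {
  "delta_rot": [
    [0,0,0],
    [0,0,0],
    [0,0,0],
    [0,0,0],
    [0,0,0],
    [0,0,0],
    [0,0,0]
  ],
  "delta_pos": [
    [0,0,0],
    [0,0,0],
    [0,0,0],
    [0,0,0],
    [0,0.001,0],
    [0,0.002,0],
    [0,0.003,0]
  ],
  "gripper": [1,1,1,1,1,1,1]
}}

```text
time: 3.48
position: [0.5141, -0.0649, 0.0486]
tool_rot: [0.702, 0.713, -0.001, -0.002]
ft_force: [-4.0, -2.4, 5.1]
grip_width: 0.0234
grip_force: 20.0
```

```bash
python3 - <<'E'
from h import *
delta(g2w(0,0,.048),YAW)
E
```

```text
dpos [-0.0025  0.0061  0.0005] drot [-0.25 -0.02  0.17] t 3.48 pos [ 0.5141 -0.0649  0.0486] f [-3.97 -2.45  5.13] q [-0.34  0.67  1.83 -0.    0.65 -0.35]
```

>>> {"api": "arm_command", "payload": {
  "delta_rot": [
    [0,0,0],
    [0,0,0],
    [0,0,0],
    [0,0,0]
  ],
  "delta_pos": [
    [0,0.001,0],
    [0,0.002,0],
    [0,0.003,0],
    [0,0.003,0]
  ],
  "gripper": [1,1,1,1]
}}

```text
time: 3.82
position: [0.5183, -0.0649, 0.0485]
tool_rot: [0.702, 0.712, -0.001, -0.001]
ft_force: [-3.6, -1.7, 3.5]
grip_width: 0.0235
grip_force: 20.0
```

>>> {"api": "arm_command", "payload": {
  "delta_rot": [
    [0,0,0],
    [0,0,0]
  ],
  "delta_pos": [
    [0,0.001,0],
    [0,0.001,0]
  ],
  "gripper": [1,1]
}}

```text
time: 3.98
position: [0.52, -0.0649, 0.0485]
tool_rot: [0.702, 0.712, -0.0, -0.0]
ft_force: [-2.7, -1.4, 2.1]
grip_width: 0.0236
grip_force: 20.0
```

>>> {"api": "arm_command", "payload": {
  "delta_rot": [
    [0,0,0],
    [0,0,0]
  ],
  "delta_pos": [
    [0,0.001,0],
    [0,0.001,0]
  ],
  "gripper": [1,1]
}}

```text
time: 4.15
position: [0.521, -0.0649, 0.0485]
tool_rot: [0.702, 0.712, -0.0, -0.0]
ft_force: [-3.3, -2.6, 2.8]
grip_width: 0.0235
grip_force: 20.0
```

>>> {"api": "arm_command", "payload": {
  "delta_rot": [
    [0,0,0],
    [0,0,0]
  ],
  "delta_pos": [
    [0,0.0005,0],
    [0,0.0005,0]
  ],
  "gripper": [1,1]
}}

```text
time: 4.32
position: [0.521, -0.0648, 0.0485]
tool_rot: [0.702, 0.712, -0.0, -0.001]
ft_force: [-3.9, -1.9, 4.2]
grip_width: 0.0234
grip_force: 20.0
```

>>> {"api": "arm_command", "payload": {
  "delta_rot": [
    [0,0,0],
    [0,0,0]
  ],
  "delta_pos": [
    [0,0.0005,0],
    [0,0.0005,0]
  ],
  "gripper": [1,1]
}}

```text
time: 4.48
position: [0.5211, -0.0648, 0.0485]
tool_rot: [0.702, 0.712, -0.001, -0.001]
ft_force: [-5.7, -2.0, 4.9]
grip_width: 0.0233
grip_force: 20.0
```

>>> {"api": "arm_command", "payload": {
  "delta_rot": [
    [0,0,0],
    [0,0,0]
  ],
  "delta_pos": [
    [0,0.0005,0],
    [0,0.0005,0]
  ],
  "gripper": [1,1]
}}

```text
time: 4.65
position: [0.5211, -0.0648, 0.0485]
tool_rot: [0.702, 0.712, -0.001, -0.001]
ft_force: [-5.8, -2.2, 5.8]
grip_width: 0.0236
grip_force: 20.0
```

>>> {"api": "arm_command", "payload": {
  "delta_rot": [
    [0,0,0],
    [0,0,0],
    [0,0,0]
  ],
  "delta_pos": [
    [0,0.001,0],
    [0,0.0015,0],
    [0,0.0015,0]
  ],
  "gripper": [1,1,1]
}}

```text
time: 4.9
position: [0.5212, -0.0647, 0.0486]
tool_rot: [0.702, 0.713, -0.002, -0.002]
ft_force: [-10.0, -3.6, 7.7]
grip_width: 0.0229
grip_force: 20.0
```

>>> {"api": "arm_command", "payload": {
  "delta_rot": [
    [0,0,0],
    [0,0,0],
    [0,0,0]
  ],
  "delta_pos": [
    [0,0.001,0],
    [0,0.001,0],
    [0,0.001,0]
  ],
  "gripper": [1,1,1]
}}

```text
time: 5.15
position: [0.5213, -0.0647, 0.0486]
tool_rot: [0.701, 0.713, -0.003, -0.003]
ft_force: [-10.0, -4.8, 9.6]
grip_width: 0.0231
grip_force: 20.0
```

>>> {"api": "arm_command", "payload": {
  "delta_rot": [
    [0,0,0],
    [0,0,0],
    [0,0,0],
    [0,0,0]
  ],
  "delta_pos": [
    [0,0.001,0],
    [0,0.001,0],
    [0,0.001,0],
    [0,0.001,0]
  ],
  "gripper": [1,1,1,1]
}}

```text
time: 5.48
position: [0.5214, -0.0646, 0.0487]
tool_rot: [0.701, 0.713, -0.003, -0.004]
ft_force: [-12.3, -5.8, 11.0]
grip_width: 0.0237
grip_force: 20.0
```

>>> {"api": "arm_command", "payload": {
  "delta_rot": [
    [0,0,0],
    [0,0,0],
    [0,0,0],
    [0,0,0],
    [0,0,0],
    [0,0,0],
    [0,0,0],
    [0,0,0],
    [0,0,0]
  ],
  "delta_pos": [
    [0,-0.001,0],
    [0,-0.002,0],
    [0,-0.003,0],
    [0,-0.004,0],
    [0,-0.004,0],
    [0,-0.004,0],
    [0,-0.004,0],
    [0,-0.004,0],
    [0,-0.004,0]
  ],
  "gripper": [1,1,1,1,1,-1,-1,-1,-1]
}}

```text
time: 6.23
position: [0.5235, -0.065, 0.0486]
tool_rot: [0.702, 0.712, 0.001, 0.001]
ft_force: [-0.2, 0.5, -0.6]
grip_width: 0.0426
grip_force: 0.0
```

```bash
python3 - <<'E'
from h import *
delta(g2w(0.002,0,.048),YAW)
delta([0.5187,.0376,.14],YAW)
E
```

```text
dpos [-0.0023 -0.0013  0.0006] drot [0.15 0.02 0.1 ] t 6.23 pos [ 0.5235 -0.065   0.0486] f [-0.22  0.52 -0.55] q [-0.34  0.67  1.81  0.    0.65 -0.35]
dpos [ 0.1026 -0.0031 -0.0915] drot [0.15 0.02 0.1 ] t 6.23 pos [ 0.5235 -0.065   0.0486] f [-0.22  0.52 -0.55] q [-0.34  0.67  1.81  0.    0.65 -0.35]
```

>>> {"api": "arm_command", "payload": {
  "delta_rot": [
    [0,0,0],
    [0,0,0],
    [0,0,0],
    [0,0,0],
    [0,0,0]
  ],
  "delta_pos": [
    [0,-0.002,0],
    [0,-0.002,-0.03],
    [0,-0.002,-0.06],
    [0,-0.002,-0.09],
    [0,-0.002,-0.09]
  ],
  "gripper": [-1,-1,-1,-1,-1]
}}

```text
time: 6.65
position: [0.524, -0.0659, 0.1435]
tool_rot: [0.702, 0.712, 0.003, 0.005]
ft_force: [0.2, 0.2, 0.7]
grip_width: 0.076
grip_force: 0.0
```

```bash
python3 - <<'E'
from h import *
c=wrist("w2"); im=c["pixels"]
A=cv2.resize(im[20:150,250:400],None,fx=4,fy=4,interpolation=cv2.INTER_CUBIC)
B=im[120:320,250:450]; m=np.zeros((600,800,3),np.uint8); m[:520,:600]=A; m[400:600,600:]=B
cv2.imwrite("pics/w2c.png",m); 
p=proj(c,[[.5187,.0376,.047]]);print(p)
delta([0.5187,.0376,.14],YAW)
E
```

```text
[[310.9431199   82.45431741]]
dpos [ 0.1032 -0.0025  0.0012] drot [0.44 0.15 0.12] t 6.7 pos [ 0.5227 -0.0656  0.1415] f [-0.46 -0.01  0.19] q [-0.34  0.51  1.76  0.    0.86 -0.35]
```

View pics/w2c.png

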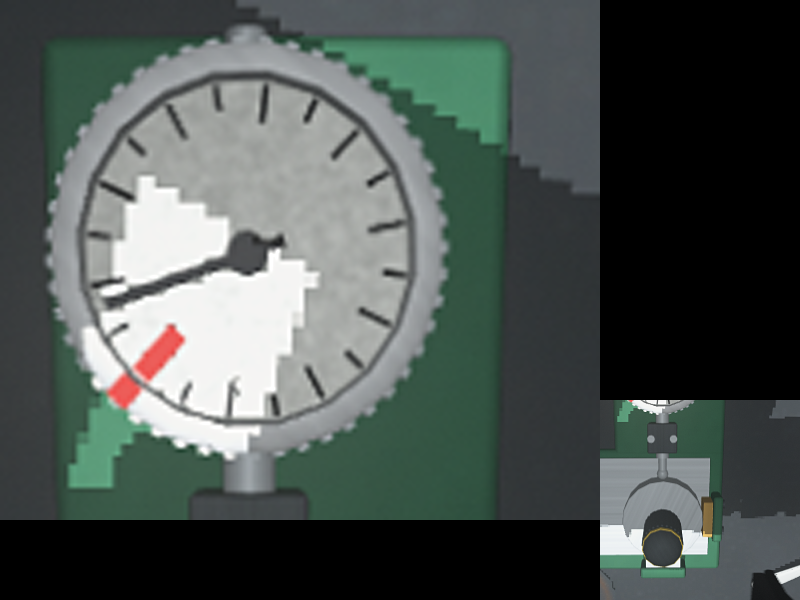

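The disc bears on the brass stop. The pointer runs from (247,252) to (108,303), and the red mark is centred near (148,362), about 0.5 rad anticlockwise of it. Next I'll compute the angle automatically.

```bash
cat >> h.py <<'E'
def dialang(c,cen=(.5187,.0376),dbg=False):
    """rectify face at z=.046 around cen; return (centre from rim fit), pointer & zero angles"""
    N=400; sc=.0001
    X=(np.arange(N)-N/2)*sc
    gx,gy=np.meshgrid(X,-X); P=np.stack([cen[0]+gx,cen[1]+gy,np.full_like(gx,.046)],-1).reshape(-1,3)
    uv=proj(c,P).reshape(N,N,2).astype(np.float32)
    im=cv2.remap(c["pixels"],uv[...,0],uv[...,1],cv2.INTER_LINEAR)
    b,g,r=[im[...,i].astype(int) for i in range(3)]
    red=(r>150)&(g<130)&(b<130)
    return im,red
E
python3 - <<'E'
from h import *
c=load("w2")
to=lambda u,v:(250+(u-1.5)/4,20+(v-1.5)/4)
w=lambda u,v:atz(c,to(u,v),.046)[:2]
C=w(247,252);T=w(108,303);print("C",C)
# rim circle in crop: dark inner circle extremes
L=w(80,247);Rr=w(413,247);U=w(247,74);Dn=w(247,421);print("C from ring",(L+Rr)/2,(U+Dn)/2)
im,red=dialang(c,C); ys,xs=np.nonzero(red); z=np.array([(xs-200).mean(),-(ys-200).mean()])
az=np.arctan2(z[1],z[0]); ap=np.arctan2(*(T-C)[::-1]); print("zero",az,len(xs),"pointer",ap,"diff",(az-ap+np.pi)%(2*np.pi)-np.pi)
delta([*C,.14],YAW)
E
```

```text
C [0.51895721 0.03757919]
C from ring [0.51888906 0.03838203] [0.51895169 0.03768309]
zero -2.3050061326764975 2840 pointer -2.7927250623087776 diff 0.48771892963228014
dpos [ 0.1032 -0.0022  0.0012] drot [0.44 0.15 0.12] t 6.7 pos [ 0.5227 -0.0656  0.1415] f [-0.46 -0.01  0.19] q [-0.34  0.51  1.76  0.    0.86 -0.35]
```

>>> {"api": "arm_command", "payload": {
  "delta_rot": [
    [0,0,-7],
    [0,0,-14],
    [0,0,-14],
    [0,0,-14],
    [0,0,-14],
    [0,0,-14],
    [0,0,-14],
    [0,0,-14],
    [0,0,-14]
  ],
  "delta_pos": [
    [0.04,-0.001,0],
    [0.08,-0.002,0],
    [0.103,-0.003,0],
    [0.103,-0.003,0],
    [0.103,-0.003,0.03],
    [0.103,-0.003,0.06],
    [0.103,-0.003,0.085],
    [0.103,-0.003,0.085],
    [0.103,-0.003,0.085]
  ],
  "gripper": [-1,-1,-1,-1,-1,-1,-1,-1,-1]
}}

```text
time: 7.45
position: [0.5142, 0.0377, 0.052]
tool_rot: [0.61, 0.792, -0.001, -0.002]
ft_force: [0.4, 0.1, 0.0]
grip_width: 0.087
grip_force: 0.0
```

```bash
python3 - <<'E'
from h import *
delta([0.519,.0377,.040],YAW+np.radians(14))
E
```

```text
dpos [-0.0012  0.0047  0.0119] drot [-0.24 -0.1   0.08] t 7.45 pos [0.5142 0.0377 0.052 ] f [0.4  0.06 0.03] q [-0.14  0.66  1.84 -0.    0.65 -0.4 ]
```

>>> {"api": "arm_command", "payload": {
  "delta_rot": [
    [0,0,0],
    [0,0,0],
    [0,0,0],
    [0,0,0]
  ],
  "delta_pos": [
    [-0.001,0.005,0],
    [-0.001,0.005,0.006],
    [-0.001,0.005,0.012],
    [-0.001,0.005,0.012]
  ],
  "gripper": [-1,-1,-1,-1],
  "grip_force": 10
}}

```text
time: 7.78
position: [0.5208, 0.0382, 0.0416]
tool_rot: [0.61, 0.792, 0.0, 0.0]
ft_force: [-0.5, 1.2, 0.1]
grip_width: 0.0869
grip_force: 0.0
```

>>> {"api": "arm_command", "payload": {
  "delta_rot": [
    [0,0,0],
    [0,0,0],
    [0,0,0],
    [0,0,0],
    [0,0,0],
    [0,0,0],
    [0,0,0],
    [0,0,0]
  ],
  "delta_pos": [
    [0,0,0],
    [0,0,0],
    [0,0,0],
    [0,0,0],
    [0,0,0],
    [0,0,0],
    [0,0,0],
    [0,0,0]
  ],
  "gripper": [1,1,1,1,1,1,1,1],
  "grip_force": 10
}}

```text
time: 8.45
position: [0.5192, 0.0382, 0.0415]
tool_rot: [0.61, 0.793, -0.001, -0.001]
ft_force: [-4.2, -2.1, 4.0]
grip_width: 0.0596
grip_force: 10.0
```

```bash
python3 - <<'E'
from h import *
delta([0.519,.0377,.040],YAW+np.radians(14))
E
```

```text
dpos [-0.0005 -0.0003  0.0015] drot [-0.17 -0.04  0.15] t 8.45 pos [0.5192 0.0382 0.0415] f [-4.18 -2.13  3.99] q [-0.14  0.68  1.83 -0.    0.63 -0.4 ]
```

>>> {"api": "arm_command", "payload": {
  "delta_rot": [
    [0,0,5],
    [0,0,10],
    [0,0,15],
    [0,0,20],
    [0,0,25],
    [0,0,28],
    [0,0,28],
    [0,0,28]
  ],
  "delta_pos": [
    [0,0,0],
    [0,0,0],
    [0,0,0],
    [0,0,0],
    [0,0,0],
    [0,0,0],
    [0,0,0],
    [0,0,0]
  ],
  "gripper": [1,1,1,1,1,1,1,1]
}}

```text
time: 9.12
position: [0.5193, 0.0382, 0.0415]
tool_rot: [0.783, 0.622, -0.001, -0.001]
ft_force: [-4.2, -3.0, 5.5]
grip_width: 0.0596
grip_force: 10.0
```

```bash
python3 - <<'E'
from h import *
delta([0.519,.0377,.040],YAW-np.radians(14))
c=wrist("w3"); s=__import__("rig").viewer.camera("scene"); np.savez("scene3.npz",**s); s2=__import__("rig").viewer.camera("side"); np.savez("side3.npz",**s2)
E
```

```text
dpos [-0.0006 -0.0001  0.0016] drot [-0.16  0.04  0.17] t 9.12 pos [0.5193 0.0382 0.0415] f [-4.2  -3.03  5.47] q [-0.14  0.68  1.83 -0.    0.63  0.09]
```

>>> {"api": "arm_command", "payload": {
  "delta_rot": [
    [0,0,0],
    [0,0,0],
    [0,0,0],
    [0,0,0],
    [0,0,0],
    [0,0,0],
    [0,0,0],
    [0,0,-7],
    [0,0,-14],
    [0,0,-14],
    [0,0,-14]
  ],
  "delta_pos": [
    [0,0,0],
    [0,0,0],
    [0,0,0],
    [0,0,0],
    [0,0,0],
    [0,0,-0.02],
    [0,0,-0.05],
    [0,0,-0.08],
    [0,0,-0.1],
    [0,0,-0.1],
    [0,0,-0.1]
  ],
  "gripper": [-1,-1,-1,-1,-1,-1,-1,-1,-1,-1,-1]
}}

```text
time: 10.18
position: [0.5218, 0.0383, 0.1428]
tool_rot: [0.702, 0.712, 0.001, 0.001]
ft_force: [-0.3, 0.3, 0.2]
grip_width: 0.0872
grip_force: 0.0
```

```bash
python3 - <<'E'
from h import *
delta([0.5215,-.065,.14],YAW)
E
```

```text
dpos [-0.1033 -0.0017  0.0028] drot [0.22 0.02 0.04] t 10.18 pos [0.5218 0.0383 0.1428] f [-0.28  0.34  0.22] q [-0.14  0.51  1.77  0.    0.86 -0.15]
```

>>> {"api": "arm_command", "payload": {
  "delta_rot": [
    [0,0,0],
    [0,0,0],
    [0,0,0],
    [0,0,0],
    [0,0,0]
  ],
  "delta_pos": [
    [-0.04,0,0],
    [-0.08,-0.001,0],
    [-0.103,-0.001,0],
    [-0.103,-0.001,0],
    [-0.103,-0.001,0]
  ],
  "gripper": [-1,-1,-1,-1,-1]
}}

```text
time: 10.6
position: [0.5204, -0.0655, 0.1401]
tool_rot: [0.703, 0.711, -0.0, -0.001]
ft_force: [-0.6, 0.0, -0.2]
grip_width: 0.0871
grip_force: 0.0
```

```bash
python3 - <<'E'
from h import *
c=wrist("w4")
im,red=dialang(c,(.519,.0378))
ys,xs=np.nonzero(red); z=np.array([(xs-200).mean(),-(ys-200).mean()]); print("zero",np.arctan2(z[1],z[0]),np.hypot(*z)*1e-4,len(xs))
m=np.zeros((600,800,3),np.uint8); m[:600,:600]=cv2.resize(im,(600,600)); m[:150,600:]=cv2.resize(c["pixels"],(200,150)); m[160:340,600:]=c["pixels"][120:300,220:420]
cv2.imwrite("pics/w4c.png",m); delta([0.5215,-.065,.048],YAW)
E
```

```text
zero -2.8020454276721423 0.018608998040283407 576
dpos [-0.0007  0.0016  0.0922] drot [-0.16 -0.09 -0.02] t 10.65 pos [ 0.5202 -0.0644  0.1402] f [ 0.44 -0.7   0.54] q [-0.34  0.51  1.76  0.    0.87 -0.35]
```

View pics/w4c.png

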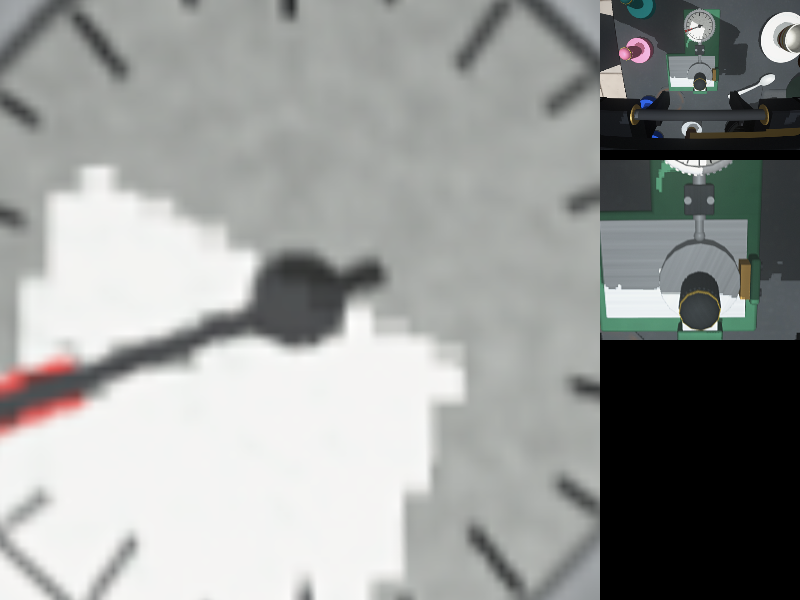

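The pointer lies centred on the red mark and the disc is still home. Next I'll grip the disc and slide it out to the front.

>>> {"api": "arm_command", "payload": {
  "delta_rot": [
    [0,0,0],
    [0,0,0],
    [0,0,0],
    [0,0,0],
    [0,0,0],
    [0,0,0],
    [0,0,0],
    [0,0,0],
    [0,0,0],
    [0,0,0],
    [0,0,0],
    [0,0,0]
  ],
  "delta_pos": [
    [0,0.001,0.035],
    [0,0.001,0.07],
    [0,0.001,0.092],
    [0,0.001,0.092],
    [0,0.001,0.092],
    [0,0.001,0.092],
    [0,0.001,0.092],
    [0,0.001,0.092],
    [0,0.001,0.092],
    [0,0.001,0.092],
    [0,0.001,0.092],
    [0,0.001,0.092]
  ],
  "gripper": [-1,-1,-1,-1,1,1,1,1,1,1,1,1],
  "grip_force": 30
}}

```text
time: 11.65
position: [0.5224, -0.0648, 0.0499]
tool_rot: [0.702, 0.712, 0.0, 0.0]
ft_force: [0.3, 0.1, 0.5]
grip_width: 0.0418
grip_force: 0.0
```

>>> {"api": "arm_command", "payload": {
  "delta_rot": [
    [0,0,0],
    [0,0,0],
    [0,0,0],
    [0,0,0],
    [0,0,0]
  ],
  "delta_pos": [
    [0,0,0],
    [0,0,0],
    [0,0,0],
    [0,0,0],
    [0,0,0]
  ],
  "gripper": [1,1,1,1,1]
}}

```text
time: 12.07
position: [0.521, -0.0646, 0.0495]
tool_rot: [0.702, 0.712, -0.001, -0.001]
ft_force: [-4.3, -0.6, 3.2]
grip_width: 0.0232
grip_force: 30.0
```

>>> {"api": "arm_command", "payload": {
  "delta_rot": [
    [0,0,0],
    [0,0,0],
    [0,0,0],
    [0,0,0],
    [0,0,0],
    [0,0,0],
    [0,0,0],
    [0,0,0],
    [0,0,0],
    [0,0,0],
    [0,0,0],
    [0,0,0]
  ],
  "delta_pos": [
    [0,-0.006,0],
    [0,-0.016,0],
    [0,-0.03,0],
    [0,-0.042,0],
    [0,-0.046,-0.002],
    [0,-0.046,-0.015],
    [0,-0.046,-0.045],
    [0,-0.046,-0.08],
    [0,-0.046,-0.11],
    [0,-0.046,-0.12],
    [0,-0.046,-0.12],
    [0,-0.046,-0.12]
  ],
  "gripper": [1,1,1,1,1,1,1,1,1,1,1,1]
}}

```text
time: 13.07
position: [0.4764, -0.0653, 0.1697]
tool_rot: [0.702, 0.712, 0.0, 0.001]
ft_force: [0.1, 0.0, -4.1]
grip_width: 0.0233
grip_force: 30.0
```

```bash
python3 - <<'E'
from h import *
delta([.468,.2305,.17],YAW)
E
```

```text
dpos [ 0.2959 -0.0041 -0.0004] drot [0.08 0.02 0.11] t 13.07 pos [ 0.4764 -0.0653  0.1697] f [ 0.06  0.02 -4.08] q [-0.37  0.42  1.84  0.    0.88 -0.38]
```

>>> {"api": "arm_command", "payload": {
  "delta_rot": [
    [0,0,0],
    [0,0,0],
    [0,0,0],
    [0,0,0],
    [0,0,0],
    [0,0,0],
    [0,0,0],
    [0,0,0],
    [0,0,0],
    [0,0,0],
    [0,0,0],
    [0,0,0]
  ],
  "delta_pos": [
    [0.02,0,0],
    [0.055,-0.001,0],
    [0.095,-0.002,0],
    [0.135,-0.003,0],
    [0.175,-0.004,0],
    [0.215,-0.004,0],
    [0.25,-0.004,0],
    [0.28,-0.004,0],
    [0.296,-0.004,0.02],
    [0.296,-0.004,0.05],
    [0.296,-0.004,0.08],
    [0.296,-0.004,0.105]
  ],
  "gripper": [1,1,1,1,1,1,1,1,1,1,1,1]
}}

```text
time: 14.07
position: [0.4657, 0.2308, 0.061]
tool_rot: [0.701, 0.713, -0.002, -0.001]
ft_force: [-1.0, -1.2, -3.5]
grip_width: 0.0234
grip_force: 30.0
```

>>> {"api": "arm_command", "payload": {
  "delta_rot": [
    [0,0,0],
    [0,0,0],
    [0,0,0],
    [0,0,0],
    [0,0,0]
  ],
  "delta_pos": [
    [0,0,0.008],
    [0,0,0.016],
    [0,0,0.019],
    [0,0,0.0195],
    [0,0,0.0195]
  ],
  "gripper": [1,1,1,1,1]
}}

```text
time: 14.48
position: [0.4686, 0.2306, 0.0457]
tool_rot: [0.702, 0.712, 0.001, 0.0]
ft_force: [0.2, -1.6, -4.0]
grip_width: 0.0232
grip_force: 30.0
```

Still 2 mm up and carrying the weight. I'll lower until contact, then release and rise.

>>> {"api": "arm_command", "payload": {
  "delta_rot": [
    [0,0,0],
    [0,0,0],
    [0,0,0]
  ],
  "delta_pos": [
    [0,0,0.001],
    [0,0,0.002],
    [0,0,0.002]
  ],
  "gripper": [1,1,1]
}}

```text
time: 14.73
position: [0.4683, 0.2306, 0.0438]
tool_rot: [0.702, 0.712, 0.001, 0.0]
ft_force: [-1.1, -0.3, -3.7]
grip_width: 0.0236
grip_force: 30.0
```

>>> {"api": "arm_command", "payload": {
  "delta_rot": [
    [0,0,0],
    [0,0,0],
    [0,0,0],
    [0,0,0],
    [0,0,0],
    [0,0,0],
    [0,0,0],
    [0,0,0],
    [0,0,0],
    [0,0,0],
    [0,0,0]
  ],
  "delta_pos": [
    [0,0,0],
    [0,0,0],
    [0,0,0],
    [0,0,0],
    [0,0,0],
    [0,0,-0.02],
    [0,0,-0.05],
    [0,0,-0.09],
    [0,0,-0.125],
    [0,0,-0.14],
    [0,0,-0.14]
  ],
  "gripper": [-1,-1,-1,-1,-1,-1,-1,-1,-1,-1,-1]
}}

```text
time: 15.65
position: [0.4706, 0.2314, 0.1873]
tool_rot: [0.702, 0.712, 0.004, 0.002]
ft_force: [0.4, -0.8, -0.1]
grip_width: 0.0847
grip_force: 0.0
```

```bash
python3 - <<'E'
from h import *
from rig import viewer
s=viewer.camera("scene"); np.savez("scene5.npz",**s); cv2.imwrite("pics/s5.png",s["pixels"])
d=viewer.camera("side"); np.savez("side5.npz",**d); 
a=cv2.resize(s["pixels"][170:380,150:400],(400,336)); b=cv2.resize(d["pixels"][130:390,310:470],None,fx=2.3,fy=2.3)
m=np.zeros((600,800,3),np.uint8); m[:336,:400]=a; m[:598,410:410+b.shape[1]]=b; cv2.imwrite("pics/s5c.png",m)
delta([.5015,-.2285,.19],YAW)
E
```

```text
dpos [-0.4595  0.0269 -0.0066] drot [ 0.06 -0.01  0.12] t 15.75 pos [0.4678 0.2306 0.1834] f [ 0.01  0.43 -0.09] q [ 0.24  0.44  1.73 -0.    0.96  0.23]
```

View pics/s5c.png

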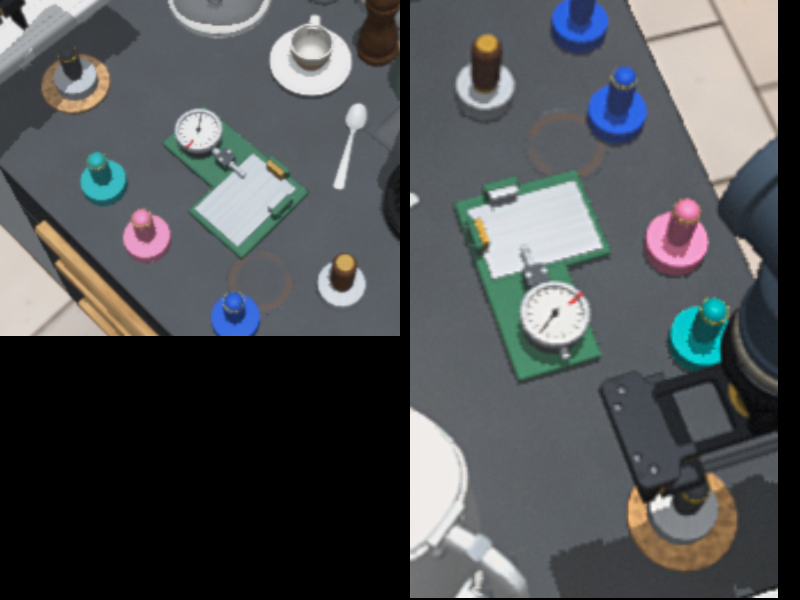

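The disc stands upright on the trivet, well centred ((75,80) in the left crop). The gauge is empty and the tamper is unmoved. Next I'll fetch the tamper.

>>> {"api": "arm_command", "payload": {
  "delta_rot": [
    [0,0,0],
    [0,0,0],
    [0,0,0],
    [0,0,0],
    [0,0,0],
    [0,0,0],
    [0,0,0],
    [0,0,0],
    [0,0,0],
    [0,0,0],
    [0,0,0],
    [0,0,0]
  ],
  "delta_pos": [
    [-0.46,0.027,-0.006],
    [-0.46,0.027,-0.006],
    [-0.46,0.027,-0.006],
    [-0.46,0.027,-0.006],
    [-0.46,0.027,-0.006],
    [-0.46,0.027,-0.006],
    [-0.46,0.027,-0.006],
    [-0.46,0.027,-0.006],
    [-0.46,0.027,-0.006],
    [-0.46,0.027,-0.006],
    [-0.46,0.027,-0.006],
    [-0.46,0.027,-0.006]
  ],
  "gripper": [-1,-1,-1,-1,-1,-1,-1,-1,-1,-1,-1,-1]
}}

```text
time: 16.75
position: [0.5024, -0.2367, 0.1873]
tool_rot: [0.704, 0.71, -0.001, 0.002]
ft_force: [1.1, 0.2, 0.1]
grip_width: 0.0873
grip_force: 0.0
```

```bash
python3 - <<'E'
from h import *
S=load("scene");D=load("side")
for n,c,uv,z in [("blue1",S,(297,371),.02),("blue2",S,(341,413),.02),("grate",S,(423,297),.03)]: print(n,atz(c,uv,z)[:2].round(3))
delta([.5015,-.2285,.036],YAW)
E
```

```text
blue1 [ 0.378 -0.17 ]
blue2 [ 0.378 -0.283]
grate [ 0.657 -0.248]
dpos [ 0.0088 -0.001   0.1513] drot [ 0.06  0.22 -0.22] t 16.75 pos [ 0.5024 -0.2367  0.1873] f [1.15 0.16 0.11] q [-0.64  0.48  1.65 -0.    1.01 -0.65]
```

>>> {"api": "arm_command", "payload": {
  "delta_rot": [
    [0,0,0],
    [0,0,0],
    [0,0,0],
    [0,0,0],
    [0,0,0],
    [0,0,0]
  ],
  "delta_pos": [
    [0,0,0.0],
    [0,0,0.03],
    [0,0,0.065],
    [0,0,0.085],
    [0,0,0.085],
    [0,0,0.085]
  ],
  "gripper": [-1,-1,-1,-1,-1,-1]
}}

```text
time: 17.25
position: [0.5, -0.2265, 0.1022]
tool_rot: [0.701, 0.713, -0.0, -0.003]
ft_force: [-0.3, 0.0, 0.4]
grip_width: 0.0871
grip_force: 0.0
```

```bash
python3 - <<'E'
from h import *
delta([.5015,-.2275,.036],YAW)
E
```

```text
dpos [-0.0013  0.0018  0.0662] drot [-0.27 -0.22  0.19] t 17.25 pos [ 0.5    -0.2265  0.1022] f [-0.31  0.04  0.4 ] q [-0.63  0.6   1.73  0.    0.82 -0.65]
```

>>> {"api": "arm_command", "payload": {
  "delta_rot": [
    [0,0,0],
    [0,0,0],
    [0,0,0],
    [0,0,0],
    [0,0,0],
    [0,0,0],
    [0,0,0],
    [0,0,0],
    [0,0,0],
    [0,0,0],
    [0,0,0],
    [0,0,0]
  ],
  "delta_pos": [
    [-0.001,0.001,0.03],
    [-0.001,0.001,0.06],
    [-0.001,0.001,0.066],
    [-0.001,0.001,0.066],
    [-0.001,0.001,0.066],
    [-0.001,0.001,0.066],
    [-0.001,0.001,0.066],
    [-0.001,0.001,0.066],
    [-0.001,0.001,0.066],
    [-0.001,0.001,0.066],
    [-0.001,0.001,0.066],
    [-0.001,0.001,0.066]
  ],
  "gripper": [-1,-1,-1,-1,1,1,1,1,1,1,1,1],
  "grip_force": 30
}}

```text
time: 18.25
position: [0.5026, -0.23, 0.0382]
tool_rot: [0.702, 0.712, 0.0, 0.0]
ft_force: [0.8, 0.2, -0.3]
grip_width: 0.0417
grip_force: 0.0
```

>>> {"api": "arm_command", "payload": {
  "delta_rot": [
    [0,0,0],
    [0,0,0],
    [0,0,0]
  ],
  "delta_pos": [
    [0,0,0],
    [0,0,0],
    [0,0,0]
  ],
  "gripper": [1,1,1]
}}

```text
time: 18.5
position: [0.5021, -0.2297, 0.038]
tool_rot: [0.702, 0.712, -0.0, -0.001]
ft_force: [-1.8, -0.2, 1.3]
grip_width: 0.0292
grip_force: 30.0
```

```bash
python3 - <<'E'
from h import *
delta(g2w(-.042,.002,.16),YAW)
E
```

```text
dpos [ 0.1643 -0.0215 -0.1219] drot [-0.06 -0.03  0.13] t 18.5 pos [ 0.5021 -0.2297  0.038 ] f [-1.76 -0.21  1.33] q [-0.63  0.71  1.75 -0.    0.68 -0.65]
```

>>> {"api": "arm_command", "payload": {
  "delta_rot": [
    [0,0,0],
    [0,0,0],
    [0,0,0],
    [0,0,0],
    [0,0,0],
    [0,0,0],
    [0,0,0],
    [0,0,0],
    [0,0,0],
    [0,0,0],
    [0,0,0]
  ],
  "delta_pos": [
    [0,0,-0.015],
    [0,0,-0.045],
    [0.01,0,-0.075],
    [0.04,-0.005,-0.075],
    [0.08,-0.01,-0.075],
    [0.12,-0.015,-0.075],
    [0.15,-0.02,-0.075],
    [0.1625,-0.0215,-0.06],
    [0.1625,-0.0215,-0.04],
    [0.1625,-0.0215,-0.03],
    [0.1625,-0.0215,-0.03]
  ],
  "gripper": [1,1,1,1,1,1,1,1,1,1,1]
}}

```text
time: 19.42
position: [0.4774, -0.0672, 0.0661]
tool_rot: [0.702, 0.712, -0.001, -0.002]
ft_force: [-1.1, 0.1, -2.3]
grip_width: 0.0294
grip_force: 30.0
```

```bash
python3 - <<'E'
from h import *
delta(g2w(-.042,0,.053),YAW)
from rig import viewer
for n in("scene","side"):
    c=viewer.camera(n); np.savez(n+"6.npz",**c)
s=load("scene6")["pixels"][225:335,248:358]; d=load("side6")["pixels"][170:280,320:420]
c=wrist("w6")["pixels"][130:330,220:420]
m=np.zeros((600,800,3),np.uint8); m[:330,:330]=cv2.resize(s,None,fx=3,fy=3,interpolation=cv2.INTER_CUBIC); m[:440,340:740]=cv2.resize(d,None,fx=4,fy=4,interpolation=cv2.INTER_CUBIC); m[400:600,:200]=c
cv2.imwrite("pics/c6.png",m)
E
```

```text
dpos [-0.0007  0.0009  0.0131] drot [-0.24 -0.1   0.13] t 19.42 pos [ 0.4774 -0.0672  0.0661] f [-1.06  0.07 -2.28] q [-0.37  0.61  1.91 -0.    0.62 -0.39]
```

View pics/c6.png

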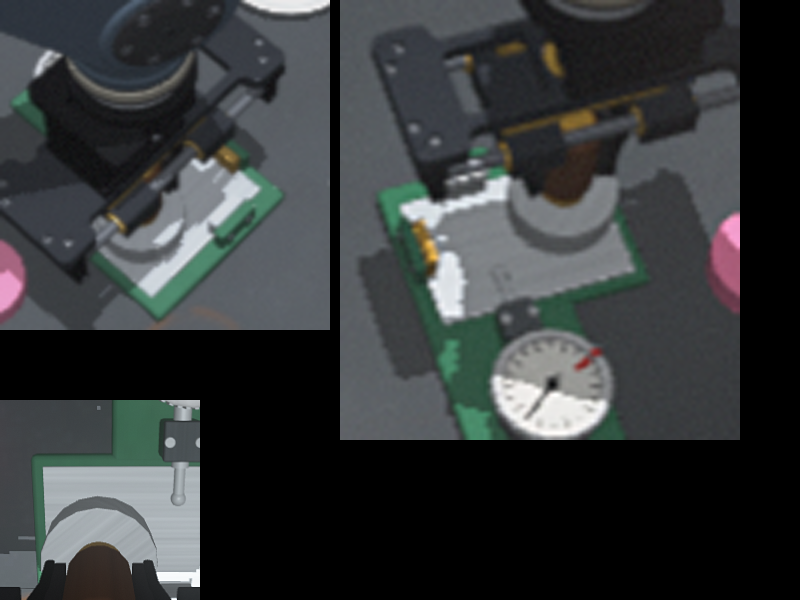

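```bash
python3 - <<'E'
from h import *
c=load("w6"); a=YAW
for uv,z in [((320,241),.050),((320,227.5),.028),((398,229),.025),((263,175+22),.014)]:
    p=atz(c,uv,z);g=p[:2]-G; print(p[:2].round(4),"gauge",(np.cos(a)*g[0]+np.sin(a)*g[1]).round(4),(-np.sin(a)*g[0]+np.cos(a)*g[1]).round(4))
E
```

```text
[ 0.479 -0.041] gauge -0.0409 0.0268
[ 0.4791 -0.0404] gauge -0.0409 0.0274
[ 0.5209 -0.0414] gauge 0.0009 0.0259
[ 0.4476 -0.0274] gauge -0.0722 0.0408
```

By the rim in the wrist view at (320,241), the tamper is about 1 mm right of the lane. I'll shift it 2 mm left so it clears the anvil's corner, then lower it.

>>> {"api": "arm_command", "payload": {
  "delta_rot": [
    [0,0,0],
    [0,0,0],
    [0,0,0],
    [0,0,0],
    [0,0,0]
  ],
  "delta_pos": [
    [0.002,0,0.004],
    [0.002,0,0.008],
    [0.002,0,0.011],
    [0.002,0,0.012],
    [0.002,0,0.012]
  ],
  "gripper": [1,1,1,1,1]
}}

```text
time: 19.98
position: [0.4785, -0.0659, 0.0558]
tool_rot: [0.702, 0.712, -0.0, -0.0]
ft_force: [-0.2, 0.1, -2.4]
grip_width: 0.0295
grip_force: 30.0
```

>>> {"api": "arm_command", "payload": {
  "delta_rot": [
    [0,0,0],
    [0,0,0],
    [0,0,0]
  ],
  "delta_pos": [
    [0,0,0.001],
    [0,0,0.001],
    [0,0,0.001]
  ],
  "gripper": [1,1,1]
}}

```text
time: 20.23
position: [0.4788, -0.0658, 0.0551]
tool_rot: [0.702, 0.712, 0.0, 0.0]
ft_force: [0.4, 1.6, -2.9]
grip_width: 0.0292
grip_force: 30.0
```

>>> {"api": "arm_command", "payload": {
  "delta_rot": [
    [0,0,0],
    [0,0,0],
    [0,0,0],
    [0,0,0]
  ],
  "delta_pos": [
    [0,0,0.001],
    [0,0,0.002],
    [0,0,0.0025],
    [0,0,0.0025]
  ],
  "gripper": [1,1,1,1]
}}

```text
time: 20.57
position: [0.4786, -0.0657, 0.0524]
tool_rot: [0.702, 0.712, -0.0, -0.0]
ft_force: [-0.3, -0.3, -1.9]
grip_width: 0.0295
grip_force: 30.0
```

>>> {"api": "arm_command", "payload": {
  "delta_rot": [
    [0,0,0],
    [0,0,0],
    [0,0,0]
  ],
  "delta_pos": [
    [0,0,0.001],
    [0,0,0.001],
    [0,0,0.001]
  ],
  "gripper": [1,1,1]
}}

```text
time: 20.82
position: [0.4788, -0.0658, 0.0519]
tool_rot: [0.702, 0.712, 0.0, 0.0]
ft_force: [-0.9, -0.5, 2.5]
grip_width: 0.0292
grip_force: 30.0
```

>>> {"api": "arm_command", "payload": {
  "delta_rot": [
    [0,0,0],
    [0,0,0],
    [0,0,0],
    [0,0,0],
    [0,0,0]
  ],
  "delta_pos": [
    [0,0.005,0],
    [0,0.01,0],
    [0,0.015,0],
    [0,0.02,0],
    [0,0.02,0]
  ],
  "gripper": [1,1,1,1,1]
}}

```text
time: 21.23
position: [0.4998, -0.0659, 0.0519]
tool_rot: [0.702, 0.713, -0.0, 0.001]
ft_force: [-1.8, -0.5, 5.4]
grip_width: 0.0295
grip_force: 30.0
```

>>> {"api": "arm_command", "payload": {
  "delta_rot": [
    [0,0,0],
    [0,0,0],
    [0,0,0],
    [0,0,0]
  ],
  "delta_pos": [
    [0,0.002,0],
    [0,0.004,0],
    [0,0.006,0],
    [0,0.006,0]
  ],
  "gripper": [1,1,1,1]
}}

```text
time: 21.57
position: [0.5032, -0.0658, 0.052]
tool_rot: [0.701, 0.713, -0.002, -0.001]
ft_force: [-5.9, -3.6, 7.9]
grip_width: 0.0295
grip_force: 30.0
```

>>> {"api": "arm_command", "payload": {
  "delta_rot": [
    [0,0,0],
    [0,0,0],
    [0,0,0],
    [0,0,0]
  ],
  "delta_pos": [
    [0,0.002,0],
    [0,0.004,0],
    [0,0.006,0],
    [0,0.006,0]
  ],
  "gripper": [1,1,1,1]
}}

```text
time: 21.9
position: [0.5101, -0.0662, 0.052]
tool_rot: [0.701, 0.713, -0.001, -0.0]
ft_force: [-3.7, -3.6, 5.7]
grip_width: 0.0294
grip_force: 30.0
```

>>> {"api": "arm_command", "payload": {
  "delta_rot": [
    [0,0,0],
    [0,0,0],
    [0,0,0]
  ],
  "delta_pos": [
    [0,0.002,0],
    [0,0.004,0],
    [0,0.004,0]
  ],
  "gripper": [1,1,1]
}}

```text
time: 22.15
position: [0.515, -0.0665, 0.052]
tool_rot: [0.701, 0.713, -0.001, 0.001]
ft_force: [-2.7, -4.2, 4.4]
grip_width: 0.0294
grip_force: 30.0
```

>>> {"api": "arm_command", "payload": {
  "delta_rot": [
    [0,0,0],
    [0,0,0],
    [0,0,0],
    [0,0,0],
    [0,0,0],
    [0,0,0]
  ],
  "delta_pos": [
    [0,0,0],
    [0,0,0],
    [0,0,0],
    [0,0,0],
    [0,0,0],
    [0,0,0]
  ],
  "gripper": [0,0,0,0,0,0]
}}

```text
time: 22.65
position: [0.5148, -0.0651, 0.0514]
tool_rot: [0.702, 0.712, 0.0, -0.0]
ft_force: [0.6, 0.3, -0.1]
grip_width: 0.0435
grip_force: 0.0
```

>>> {"api": "arm_command", "payload": {
  "delta_rot": [
    [0,0,0],
    [0,0,0],
    [0,0,0],
    [0,0,0],
    [0,0,0],
    [0,0,0],
    [0,0,0]
  ],
  "delta_pos": [
    [0,0,0],
    [0,0,0],
    [0,0,0],
    [0,0,0],
    [0,0,0],
    [0,0,0],
    [0,0,0]
  ],
  "gripper": [1,1,1,1,1,1,1],
  "grip_force": 20
}}

```text
time: 23.23
position: [0.5147, -0.0652, 0.0516]
tool_rot: [0.702, 0.712, -0.0, -0.0]
ft_force: [-0.3, 0.4, -0.6]
grip_width: 0.0301
grip_force: 20.0
```

Re-gripped with the tamper against the anvil. I'll press it home the same way.

>>> {"api": "arm_command", "payload": {
  "delta_rot": [
    [0,0,0],
    [0,0,0],
    [0,0,0],
    [0,0,0],
    [0,0,0]
  ],
  "delta_pos": [
    [0,0.0015,0],
    [0,0.003,0],
    [0,0.0045,0],
    [0,0.005,0],
    [0,0.005,0]
  ],
  "gripper": [1,1,1,1,1]
}}

```text
time: 23.65
position: [0.5193, -0.0651, 0.0516]
tool_rot: [0.702, 0.712, -0.0, -0.0]
ft_force: [-3.5, -0.8, 4.2]
grip_width: 0.0295
grip_force: 20.0
```

>>> {"api": "arm_command", "payload": {
  "delta_rot": [
    [0,0,0],
    [0,0,0],
    [0,0,0]
  ],
  "delta_pos": [
    [0,0.001,0],
    [0,0.0015,0],
    [0,0.0015,0]
  ],
  "gripper": [1,1,1]
}}

```text
time: 23.9
position: [0.521, -0.0651, 0.0516]
tool_rot: [0.702, 0.712, -0.0, -0.0]
ft_force: [-4.8, -0.6, 3.3]
grip_width: 0.0294
grip_force: 20.0
```

>>> {"api": "arm_command", "payload": {
  "delta_rot": [
    [0,0,0],
    [0,0,0],
    [0,0,0]
  ],
  "delta_pos": [
    [0,0.001,0],
    [0,0.001,0],
    [0,0.001,0]
  ],
  "gripper": [1,1,1]
}}

```text
time: 24.15
position: [0.5211, -0.065, 0.0516]
tool_rot: [0.702, 0.712, -0.001, -0.001]
ft_force: [-5.7, -1.5, 6.4]
grip_width: 0.0296
grip_force: 20.0
```

Stopped at 0.521, as the disc was. Now I'll build up to about 12 N.

>>> {"api": "arm_command", "payload": {
  "delta_rot": [
    [0,0,0],
    [0,0,0],
    [0,0,0]
  ],
  "delta_pos": [
    [0,0.001,0],
    [0,0.002,0],
    [0,0.002,0]
  ],
  "gripper": [1,1,1]
}}

```text
time: 24.4
position: [0.5212, -0.0649, 0.0516]
tool_rot: [0.702, 0.713, -0.002, -0.002]
ft_force: [-9.4, -2.9, 9.3]
grip_width: 0.0299
grip_force: 20.0
```

>>> {"api": "arm_command", "payload": {
  "delta_rot": [
    [0,0,0],
    [0,0,0],
    [0,0,0]
  ],
  "delta_pos": [
    [0,0.001,0],
    [0,0.001,0],
    [0,0.001,0]
  ],
  "gripper": [1,1,1]
}}

```text
time: 24.65
position: [0.5213, -0.0649, 0.0517]
tool_rot: [0.701, 0.713, -0.003, -0.003]
ft_force: [-10.6, -3.9, 10.4]
grip_width: 0.0295
grip_force: 20.0
```

>>> {"api": "arm_command", "payload": {
  "delta_rot": [
    [0,0,0],
    [0,0,0],
    [0,0,0],
    [0,0,0]
  ],
  "delta_pos": [
    [0,0.001,0],
    [0,0.001,0],
    [0,0.001,0],
    [0,0.001,0]
  ],
  "gripper": [1,1,1,1]
}}

```text
time: 24.98
position: [0.5214, -0.0649, 0.0517]
tool_rot: [0.701, 0.713, -0.003, -0.004]
ft_force: [-12.1, -4.9, 13.0]
grip_width: 0.0294
grip_force: 20.0
```

>>> {"api": "arm_command", "payload": {
  "delta_rot": [
    [0,0,0],
    [0,0,0],
    [0,0,0],
    [0,0,0],
    [0,0,0],
    [0,0,0],
    [0,0,0],
    [0,0,0],
    [0,0,0]
  ],
  "delta_pos": [
    [0,-0.001,0],
    [0,-0.002,0],
    [0,-0.003,0],
    [0,-0.004,0],
    [0,-0.004,0],
    [0,-0.004,0],
    [0,-0.004,0],
    [0,-0.004,0],
    [0,-0.004,0]
  ],
  "gripper": [1,1,1,1,1,-1,-1,-1,-1]
}}

```text
time: 25.73
position: [0.5238, -0.0654, 0.0516]
tool_rot: [0.702, 0.712, 0.001, 0.001]
ft_force: [-0.9, 0.2, -0.3]
grip_width: 0.0485
grip_force: 0.0
```

>>> {"api": "arm_command", "payload": {
  "delta_rot": [
    [0,0,0],
    [0,0,0],
    [0,0,0],
    [0,0,0],
    [0,0,0],
    [0,0,0]
  ],
  "delta_pos": [
    [0,-0.001,0],
    [0,-0.001,-0.02],
    [0,-0.001,-0.055],
    [0,-0.001,-0.09],
    [0,-0.001,-0.095],
    [0,-0.001,-0.095]
  ],
  "gripper": [-1,-1,-1,-1,-1,-1]
}}

```text
time: 26.23
position: [0.5235, -0.0658, 0.1491]
tool_rot: [0.702, 0.712, 0.002, 0.003]
ft_force: [-0.3, -0.1, -0.6]
grip_width: 0.0842
grip_force: 0.0
```

```bash
python3 - <<'E'
from h import *
c=wrist("w7")
im,red=dialang(c,(.519,.0378))
m=np.zeros((600,800,3),np.uint8); m[:550,:550]=cv2.resize(im,(550,550)); m[:150,600:]=cv2.resize(c["pixels"],(200,150)); m[160:360,560:]=cv2.resize(c["pixels"],None,fx=1,fy=1)[110:310,200:440]
cv2.imwrite("pics/w7c.png",m)
E
```

```text
(no output)
```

View pics/w7c.png

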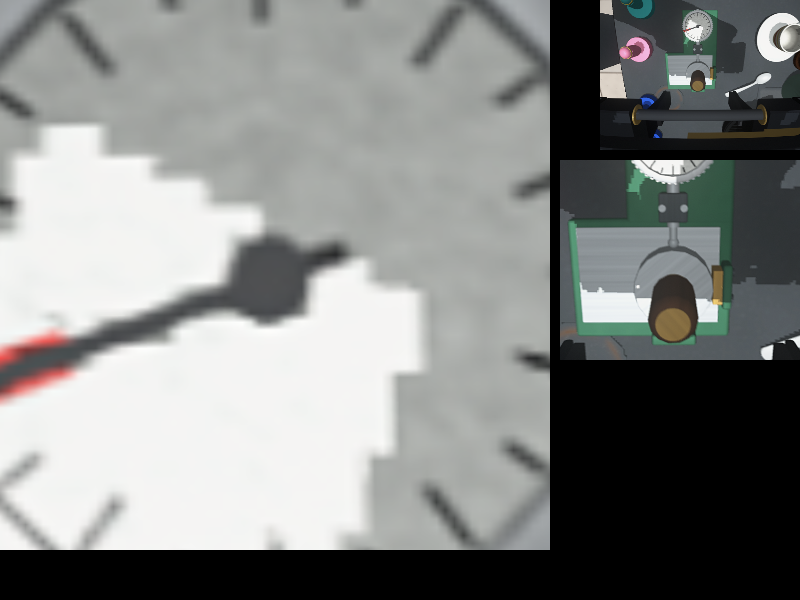

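The tamper bears on the stop and the pointer at (40,360) lies in the middle of the red mark. The gripper is clear, so I'm handing in.

```bash
python3 -c "
from rig import robot; print(robot.hand_in())"
```

```text
the job is handed in; nothing more can be done
None
```

The job is done and handed in. The dial was zeroed on the setting disc, the disc now stands on the cork trivet, and the tamper is home in the gauge with the pointer on zero. Both were pressed home at about 12 N.

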